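# Set the sprung forceps to their gap mark over the light plate

## Robot

A 6-joint arm with a two-finger parallel gripper is mounted at the origin on the work surface. World frame = base frame: x ahead of the robot, y to its left, z up, the work surface at z = 0. Lengths are in m, angles in rad, forces in N, time in s.
With the tool pointing down it reaches from about 0.3 to 0.875 m from the base axis. Payload 6.4 kg.
Tool frame: the origin (TCP) lies on the mounting face of the last link; the fingertips stand 173 mm ahead of it and the grasp point (between the pads) lies 155 mm ahead of it (ctrl.grip_point_offset is the distance from the TCP to the grasp point, in m); z points along the fingers, y is the line along which they close (so a half turn about z gives the same grasp; the last joint's range is limited). The gripper opens to 85 mm and grips with 20 to 120 N. Pads are 22 mm wide; open, the fingers measure 114 mm over their backs; the gripper's body (76 mm by 85 mm) begins 54 mm behind the grasp point. The pads swing forward as they close: fully open they stand 13 mm farther back than shut.
Start: joints at [-1.432, 0.181, 1.607, -0, 1.354, -0.206], TCP at [0.194, -0.541, 0.405] pointing down, gripper open.
Joint ranges: [-2.99, 2.99], [-0.89, 2.07], [0.3, 2.58], [-1.14, 4.28], [0, 2.63], [-3.12, 3.12]. Speed limits (rad/s): [2.57, 2.57, 3.01, 3.14, 3.14, 3.14].

## Interface

Orientations are given as a unit quaternion [w, x, y, z].
In Python, from bench import status, imaging, ctrl, models gives the robot as it stands.
- The arm moves only by the tool send_rows, never from a script. Its argument "commands" is a list that holds one entry, the list of rows, each a list of 6 numbers: the shift along the tool's x, y, z normalised to -1 to 1, where 1 is 3 cm, then the turn, a rotation vector about the tool's x, y, z normalised to -1 to 1, where 1 is 0.1 rad. A call has 1 to 8 rows; each row shifts and turns the commanded pose from where the row before left it, along the tool's axes as they then stand; what a row does not reach is not made up. A row lasts 1/12 s, in which the tool goes at most 41.7 mm and 7.16 degrees, less where a joint would pass 70% of its speed; a pose out of reach is approached as far as the arm can. A call with a number of a shift or a turn outside -1 to 1 is refused whole. A call with a gripper value outside its range is refused whole. "jaw" is the opening, from 0 (shut) to 1 (fully open), set as the call begins (left out, the last holds). The fingers move at their own pace and stop on an object; the grip force is fixed at half the most. Time passes only in rows, so rows that do not move let the fingers close. It gives the time, the measured TCP pose, the force, the opening and the grip force at its end, in the units of the state.
- status.get_obs(): the state, without advancing time (a new reading comes with each control period).
- imaging.camera(name): name is "scene" or "top" or "wrist"; returns a dict with "image" (384x512x3 uint8, blue, green, red), "depth" (384x512 float32, m along the optical axis (not along the pixel's ray), 0 where there is no reading), "mtx" (3x3 intrinsics, pixels), "pose" (4x4, takes a point from camera to world coordinates). Camera axes: x right, y down, z forward; pixel columns grow to the right and rows downward; lengths in m; the calibration is good to about 2 mm. The wrist camera is an equidistant fisheye: a pixel r from the principal point sees the ray r / f radians off the axis. A picture is of the moment at which its call begins.
- ctrl.hand_in(): hands the job in; it is judged then, once.
Trained networks look in a picture, given as the dict that the camera call returned (one of the last four; its "shot" number tells which), for a name from the list of things; names that differ only in an ending like _2 or _b are one class to them, and where a whole thing is asked for, a point or a joint stands for the part that bears it (a point fixed in the world has none). Each returns a list of dicts, best first, with "confidence" (0 to 1); they miss things now and then, are a little off and sometimes report something else, mostly with a low value. They report only what shows in the picture. A call takes as long as a camera call. They do not tell look-alikes from the thing itself.
- models.recognise(picture, name): "centre" ([column, row] in pixels, amid what is visible of it).
- models.regions_of(picture, name): "region" (384x512 bool, what is visible of it) and "centre" ([column, row] in pixels, amid what is visible of it).
The state is a dict: "time_s": time; "q": joint angles; "dq": joint speeds; "joint_efforts": joint torques, N m; "eef_pos": TCP position; "eef_rot": TCP orientation; "wrist_force": force on the tool from outside, world axes, zero at the start; "torque": the same for the moment, N m; "opening": opening from 0.0 (shut) to 1.0 (fully open); "grasp_force": force on a finger pad.
Only numpy, scipy, OpenCV 4.12 (cv2) and the standard library are available. Lean on these libraries where they do the work, as an engineer would, in place of code of your own. Each camera call takes 0.05 s, during which the arm holds its last target. There are 200 camera calls.

## Task

For the routine gap check, lift the sprung forceps off their wooden rest, bring them to the light plate and hold them there level, both tips a few centimetres above the round window and touching nothing. Squeeze the arms until the pin on the moving arm stands level with the middle of the small slider on the cross bar (do not shift the slider), hold that tip gap steady for a few seconds, and finish while still holding it so: do not put the forceps down or let go. Leave the jar, the beaker and the solvent bottle alone.

Things in the scene. Friction and masses are not known exactly. Their poses are not given: they have to be found in the camera images.
- forceps: Steel forceps, 175 mm long, about 95 g, lying flat on the rest, tips away from the robot. Two upright blades 3 mm thick, 12 mm high, hinged and sprung at the rear end, each with a grey finger pad (34 mm long, 12 mm high) on its outside; 49 mm over the pads when free. Origin: 6 mm below the pads' centre height, 18.5 mm in from fixed_pad. Axes: x to the tips, y from moving to fixed arm, z up.
- fixed_pad (a point): Centre of the outer face of the finger pad on the fixed arm (left arm seen from the rear), half-way up; axes as forceps. The cross bar is fixed to this arm. Take the forceps from above, one finger on each pad; below the pads there is free space down to 24 mm under the blades.
- moving_pad (a point): Centre of the outer face of the finger pad on the moving arm (right arm seen from the rear), half-way up.
- fixed_tip (a point): Inner side of the tip of the fixed arm, 75 mm ahead of fixed_pad and 9 mm inward of it (towards the other arm), at the same height.
- moving_tip (a point): Inner side of the tip of the moving arm, 75 mm ahead of the pads. The tip gap is the distance between the two tip points: 40 mm when free.
- moving_arm (a joint): Squeeze in rad: 0 free (sprung open), grows as the arms close, 0.22 nearly shut; pads parallel at 0.123. The hinge is 95 mm behind the pads, 148 mm behind the pin, 170 mm behind the tips: per 0.01 rad the pads close by 0.95 mm, the pin moves 1.5 mm towards the fixed arm, the tip gap shrinks 1.7 mm. The spring needs about 3.5 N on each pad to start, 12 N at 0.2 rad; it reopens when eased.
- pin (a point): Middle of the small dark upright pin, 4 mm thick and 9 mm tall, on top of the moving arm, 53 mm ahead of the pads, just in front (tip side) of the cross bar.
- slider_mark (a point): Small black slider, 8 mm wide, white line in its middle, on the steel cross bar that runs over both arms 45 mm ahead of the pads. Preset anywhere over a 19 mm stretch (tip gap about 8 to 30 mm); leave it so. This point is level with the white line, 8 mm ahead of the bar, in the pin's path; axes as forceps. The gap is right when pin and this point have equal y in these axes.
- rest: Low beech-wood rest, fixed, 190 x 75 mm base 6 mm thick with two cross ridges 10 mm thick and 30 mm high, at 72 mm behind and 58 mm ahead of its centre; the forceps lie on the ridges, the pads half-way between, roughly over its centre. Origin at the centre of its underside, x towards the tips.
- window (a point): Centre of the round white window, 70 mm across, flush with the top of the fixed grey light plate (130 x 120 mm, top 30 mm above the table).
- light_plate: The light plate, fixed; origin at the centre of its underside.
- jar: Bystander: amber jar, 48 mm across, 70 mm tall; origin at the underside.
- beaker: Bystander: glass beaker, 70 mm across, 85 mm tall; origin at the underside.
- solvent_bottle: Bystander: glass bottle with cap, 72 mm across, 160 mm tall; origin at the underside.
- slider (a joint): Position of the slider along the cross bar, m, from the middle of its stretch; positive towards the fixed arm (smaller tip gap). At value s the gap is right at a squeeze of about 0.123 + s / 0.148 rad. Stiff: it stays where it was set and must not be shifted.
There are look-alikes about, which are no part of the job. What is shaped like the rest but orange is not meant.

How it is judged:
By the outcome, as a careful person would: the job done as asked, in the order asked, and still so for the second after the job is handed in, while the arm keeps its last pose, push and grip.
It also fails if it takes over 45 s, if anything falls off the work surface, if the arm or the gripper's body presses on something with over 40 N, if the wrist force passes 120 N, or if a joint passes its speed limit or range.

## Working session

There is one attempt and no reset: what is moved stays moved. The work goes in short steps, Python scripts to look and compute and a tool call to move; the robot and the scene stay as the last step left them, time stands still between calls to the robot, and variables do not carry over. Pictures are saved under pics/ and viewed, at most 10 in all, crops included, and the job is handed in when it is done.

Besides the shell and the picture viewer there is one more tool, called after "Emit:" by a JSON object that holds its "name" and its "arguments", one argument or row to a line. send_rows: Moves the arm, as the interface text tells. Its arguments: {"type":"object","properties":{"commands":{"type":"array"},"jaw":{"type":"number"}},"required":["commands"]}

```bash
mkdir -p pics; ls; cat > h.py <<'E'
import numpy as np, cv2
from bench import status, imaging, ctrl, models
def world(p,uv,d=None,r=2):
    u,v=uv; ui,vi=int(round(u)),int(round(v))
    if d is None:
        w=p["depth"][max(0,vi-r):vi+r+1,max(0,ui-r):ui+r+1]; w=w[w>0]; d=np.median(w)
    K=p["mtx"]; c=np.array([(u-K[0,2])/K[0,0]*d,(v-K[1,2])/K[1,1]*d,d,1])
    return (p["pose"]@c)[:3]
def ontoz(p,uv,z):
    K=p["mtx"]; r=p["pose"][:3,:3]@np.array([(uv[0]-K[0,2])/K[0,0],(uv[1]-K[1,2])/K[1,1],1]); o=p["pose"][:3,3]
    return o+r*(z-o[2])/r[2]
E
python3 - <<'E'
from h import *
np.set_printoptions(precision=4,suppress=True)
o=status.get_obs(); print({k:np.round(v,3) for k,v in o.items()}, ctrl.grip_point_offset)
ps=[imaging.camera(n) for n in("scene","top")]
cv2.imwrite("pics/a.png",np.hstack([ps[0]["image"]])); cv2.imwrite("pics/b.png",cv2.resize(ps[1]["image"],(800,600)))
p=ps[1]; print(p["pose"],p["mtx"])
for n in ["forceps","fixed_pad","moving_pad","fixed_tip","moving_tip","pin","slider_mark","rest","window","light_plate","jar","beaker","solvent_bottle"]:
    for r in models.recognise(p,n)[:3]:
        print(n,round(r["confidence"],2),np.round(r["centre"],1),world(p,r["centre"]))
E
```

```text
pics
{'time_s': np.float64(0.0), 'q': array([-1.432,  0.182,  1.608, -0.   ,  1.354, -0.206]), 'dq': array([-0.001,  0.001, -0.   , -0.   ,  0.001, -0.   ]), 'joint_efforts': array([ -0.003, -44.488, -35.134,  -0.   ,   0.009,  -0.   ]), 'eef_pos': array([ 0.194, -0.541,  0.404]), 'eef_rot': array([-0.001,  0.985,  0.172,  0.   ]), 'wrist_force': array([-0.896, -1.123,  0.346]), 'torque': array([-0.015,  0.027,  0.038]), 'grasp_force': np.float64(0.0), 'opening': np.float64(1.002)} 0.1547
[[-0.0285 -0.9955  0.0903  0.4868]
 [-0.9996  0.0292  0.0058  0.003 ]
 [-0.0084 -0.0901 -0.9959  1.0488]
 [ 0.      0.      0.      1.    ]] [[377.6007   0.     257.8814]
 [  0.     377.6007 193.8813]
 [  0.       0.       1.    ]]
forceps 0.78 [185.2 211.6] [0.5379 0.2106 0.01  ]
fixed_pad 0.88 [201.1 218. ] [0.5182 0.1626 0.0381]
moving_pad 0.6 [338.7 196.9] [ 0.5646 -0.209   0.0303]
moving_pad 0.49 [201.2 212.6] [0.5326 0.1621 0.0382]
fixed_tip 0.56 [197.9 212.6] [0.5341 0.1756 0.0103]
fixed_tip 0.35 [337.6 198. ] [ 0.5616 -0.2058  0.031 ]
moving_tip 0.42 [197.8 224. ] [0.5029 0.1768 0.0076]
pin 0.44 [200.8 217.4] [0.5198 0.1634 0.0382]
rest 0.94 [190.7 210.8] [0.5398 0.1961 0.0067]
rest 0.7 [121.6 169. ] [0.6623 0.388  0.0067]
window 0.87 [337.6 195.4] [ 0.5687 -0.2061  0.031 ]
window 0.44 [199.7 213.5] [0.5303 0.1662 0.0382]
light_plate 0.86 [336.5 198.4] [ 0.5606 -0.2026  0.0318]
light_plate 0.64 [202.2 211.6] [0.5366 0.1639 0.0092]
jar 0.65 [261.9 144.3] [ 0.7063 -0.0056  0.0703]
beaker 0.58 [411.7 248.7] [ 0.4191 -0.4058  0.0066]
solvent_bottle 0.79 [100.4 232.1] [0.4882 0.3978 0.1198]
```

View pics/b.png

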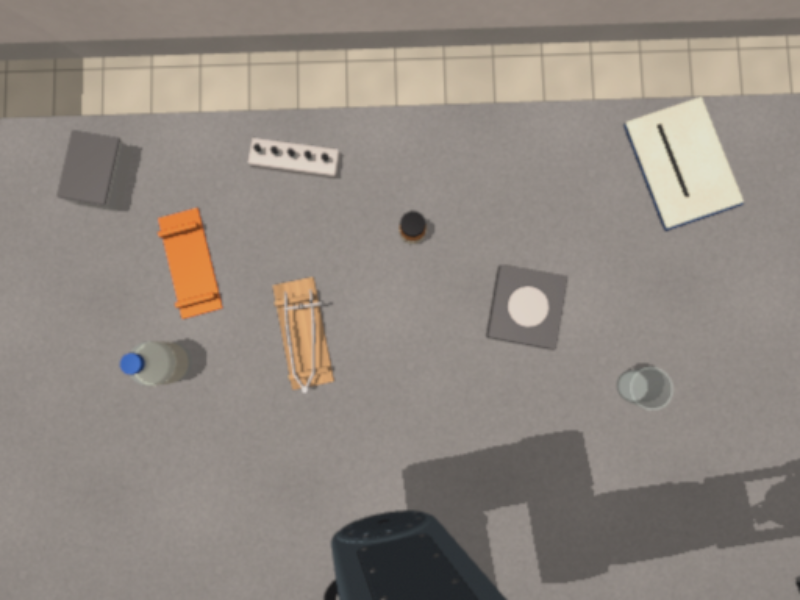

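View pics/a.png

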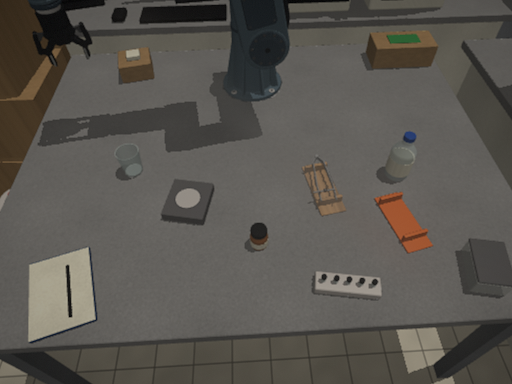

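The top view shows the forceps on the beech rest, with the hinge at about (305,388) and the tips at about (290..312,290). The window is at (528,306). The orange rest at (190,262) is the decoy. I'm moving above the forceps now.

Emit:
{"name": "send_rows", "arguments": {
  "commands": [
    [[0,0,0,0,0,1],[0,0,0,0,0,1],[0.6,-0.95,0,0,0,0],[0.63,-1,0,0,0,0],[0.63,-1,0,0,0,0],[0.63,-1,0,0,0,0],[0.63,-1,0,0,0,0],[0.63,-1,0,0,0,0]]
  ]
}}

```text
time_s: 1.42
eef_pos: [0.2802, -0.3467, 0.4047]
eef_rot: [0.0, 0.997, 0.072, 0.0]
wrist_force: [0.9, 0.2, 0.2]
opening: 0.998
grasp_force: 0.0
```

Emit:
{"name": "send_rows", "arguments": {
  "commands": [
    [[0.63,-1,0,0,0,0],[0.63,-1,0,0,0,0],[0.63,-1,0,0,0,0],[0.63,-1,0,0,0,0],[0.63,-1,0,0,0,0],[0.63,-1,0,0,0,0],[0.63,-1,0,0,0,0],[0.63,-1,0,0,0,0]]
  ]
}}

```text
time_s: 2.08
eef_pos: [0.3952, -0.0873, 0.4051]
eef_rot: [0.0, 0.997, 0.072, 0.001]
wrist_force: [1.2, -0.2, 0.0]
opening: 0.998
grasp_force: 0.0
```

Emit:
{"name": "send_rows", "arguments": {
  "commands": [
    [[0.63,-1,0,0,0,0],[0.63,-1,0,0,0,0],[0.63,-1,0,0,0,0],[0.63,-1,0,0,0,0],[0.63,-1,0,0,0,0],[0.63,-1,0.3,0,0,0],[0.63,-1,0.4,0,0,0],[0.63,-0.5,0.3,0,0,0]]
  ]
}}

```text
time_s: 2.75
eef_pos: [0.512, 0.1588, 0.3742]
eef_rot: [-0.0, 0.997, 0.073, 0.0]
wrist_force: [-0.2, -1.6, -0.3]
opening: 1.002
grasp_force: 0.0
```

```bash
cat >> h.py <<'E'
def fray(p,uv):
    K=p["mtx"]; a=(uv[0]-K[0,2])/K[0,0]; b=(uv[1]-K[1,2])/K[1,1]; t=np.hypot(a,b)+1e-12
    return p["pose"][:3,:3]@np.array([a/t*np.sin(t),b/t*np.sin(t),np.cos(t)])
def fz(p,uv,z):
    o=p["pose"][:3,3]; r=fray(p,uv); return o+r*(z-o[2])/r[2]
def fproj(p,X):
    c=p["pose"][:3,:3].T@(np.asarray(X)-p["pose"][:3,3]); t=np.arctan2(np.hypot(c[0],c[1]),c[2]); s=t/np.hypot(c[0],c[1])
    K=p["mtx"]; return np.array([K[0,2]+K[0,0]*c[0]*s,K[1,2]+K[1,1]*c[1]*s])
E
python3 - <<'E'
from h import *
np.set_printoptions(precision=4,suppress=True)
p=imaging.camera("wrist"); cv2.imwrite("pics/c.png",cv2.resize(p["image"],(800,600),interpolation=cv2.INTER_CUBIC))
print(p["pose"],p["mtx"]); print(status.get_obs()["eef_pos"])
for n in ["forceps","fixed_pad","moving_pad","fixed_tip","moving_tip","pin","slider_mark","rest"]:
    for r in models.recognise(p,n)[:2]:
        print(n,round(r["confidence"],2),np.round(r["centre"],1),fz(p,r["centre"],.036))
E
```

```text
[[ 0.1458 -0.9521 -0.2689  0.5794]
 [-0.9893 -0.141  -0.0371  0.169 ]
 [-0.0026  0.2715 -0.9624  0.3437]
 [ 0.      0.      0.      1.    ]] [[297.3186   0.     255.8077]
 [  0.     297.3186 192.8866]
 [  0.       0.       1.    ]]
[0.5137 0.1597 0.3722]
forceps 0.62 [214.3 155.5] [0.5274 0.2062 0.036 ]
forceps 0.58 [495.9 180.1] [ 0.5595 -0.1651  0.036 ]
fixed_pad 0.82 [217.4 154.3] [0.5292 0.2031 0.036 ]
moving_pad 0.79 [251.1 163.6] [0.5243 0.1666 0.036 ]
fixed_tip 0.8 [213.8 154.9] [0.528  0.2068 0.036 ]
moving_tip 0.61 [248.7 167.5] [0.5198 0.1685 0.036 ]
pin 0.85 [248.4 167.6] [0.5197 0.1688 0.036 ]
rest 0.65 [234.4 144.3] [0.5421 0.1867 0.036 ]
rest 0.61 [93.5 52.4] [0.6297 0.3626 0.036 ]
```

View pics/c.png

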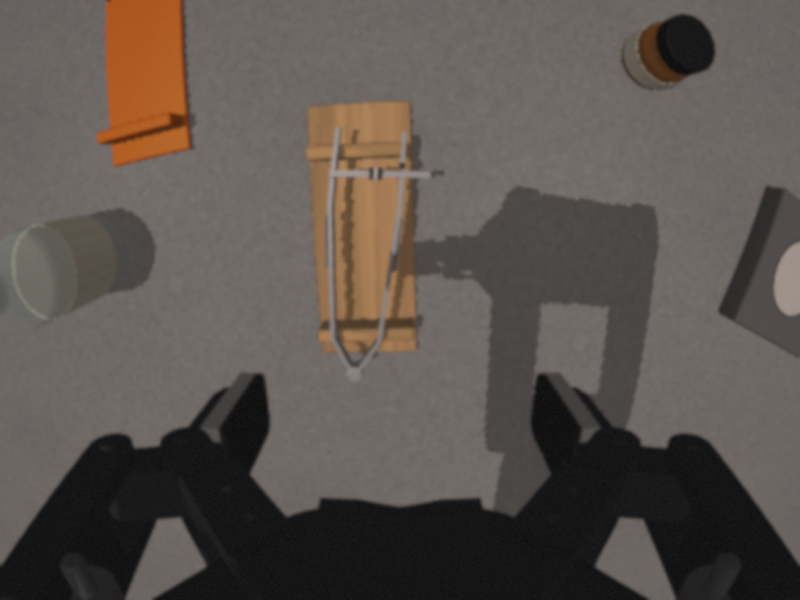

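The wrist view (800 px scale) shows the hinge at (354,373), the tips at (338,130) and (405,133), the slider at (376,173), and the pads at about (331,250) and (393,262). I'll fit the forceps pose to these.

```bash
cat >> h.py <<'E'
from scipy.optimize import least_squares
def fitpose(p,obs,ztop,s=800/512):
    """obs: list of (px,py in upscaled img), (x,y) local, dz -> x,y,yaw"""
    W=np.array([fz(p,(np.array(o[0])+.5)/s-.5,ztop+o[2])[:2] for o in obs]); L=np.array([o[1] for o in obs])
    f=lambda q:((L@np.array([[np.cos(q[2]),np.sin(q[2])],[-np.sin(q[2]),np.cos(q[2])]])+q[:2])-W).ravel()
    r=least_squares(f,[.53,.17,.1]); return r.x,r.fun.reshape(-1,2),W
E
python3 - <<'E'
from h import *
np.set_printoptions(precision=4,suppress=True)
p=imaging.camera("wrist"); im=p["image"]
obs=[((354,373),(-.095,0),0),((338,130),(.075,.011),0),((405,133),(.075,-.032),0)]
q,res,W=fitpose(p,obs,.042); print(q,res,W)
print(status.get_obs()["eef_pos"])
c=im[60:250,190:290]; cv2.imwrite("pics/d.png",cv2.resize(c,None,fx=3.1,fy=3.1,interpolation=cv2.INTER_CUBIC))
for uv in [(338,130),(354,373),(331,250),(405,133),(376,173)]:
    print(uv,fz(p,np.array(uv)/1.5625,.042))
# depth check: vertical height of blade tops
d=p["depth"]; 
for n in["fixed_pad","moving_pad"]:
    m=models.regions_of(p,n)[0]["region"]; v,u=np.nonzero(m); print(n,u.min(),u.max(),v.min(),v.max(),m.sum())
E
```

```text
[0.5302 0.189  0.1153] [[-0.002   0.0001]
 [ 0.0003 -0.0002]
 [ 0.0017  0.0001]] [[0.4379 0.1779]
 [0.6031 0.2087]
 [0.6067 0.1656]]
[0.512  0.1547 0.3754]
(338, 130) [0.603  0.2085 0.042 ]
(354, 373) [0.4377 0.1777 0.042 ]
(331, 250) [0.5237 0.2031 0.042 ]
(405, 133) [0.6065 0.1654 0.042 ]
(376, 173) [0.578  0.1802 0.042 ]
fixed_pad 204 269 82 243 1713
moving_pad 226 253 88 235 338
```

View pics/d.png

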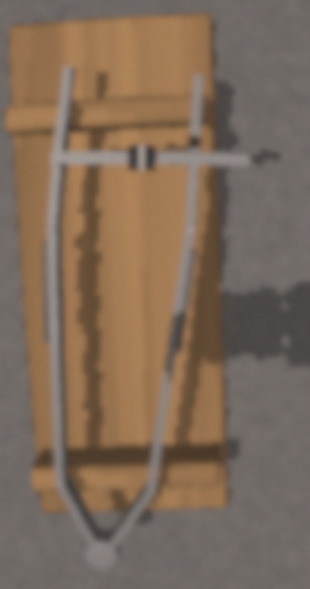

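Emit:
{"name": "send_rows", "arguments": {
  "commands": [
    [[0.4,-0.45,0.3,0,0,0.29],[0.33,-0.4,0.7,0,0,0],[0,0,0.8,0,0,0],[0,0,0.8,0,0,0],[0,0,0.6,0,0,0],[0,0,0.3,0,0,0],[0,0,0,0,0,0],[0,0,0,0,0,0]]
  ]
}}

```text
time_s: 4.02
eef_pos: [0.5306, 0.1835, 0.2701]
eef_rot: [-0.0, 0.998, 0.058, -0.0]
wrist_force: [0.5, -0.3, 0.6]
opening: 0.997
grasp_force: 0.0
```

```bash
python3 - <<'E'
from h import *
np.set_printoptions(precision=4,suppress=True)
E=[]
for i in range(4):
    p=imaging.camera("wrist"); o=status.get_obs(); E.append(np.r_[o["eef_pos"],o["eef_rot"],o["wrist_force"]])
print(np.mean(E,0),np.std(E,0)); print(p["pose"])
c=p["image"][0:330,100:420]; cv2.imwrite("pics/e.png",cv2.resize(p["image"],(800,600),interpolation=cv2.INTER_CUBIC))
E
```

```text
[ 0.5311  0.1836  0.2712 -0.0001  0.9983  0.0578  0.0013  0.3076  0.1721
 -0.0686] [0.0001 0.0001 0.0002 0.     0.     0.     0.0002 0.5056 0.3897 0.34  ]
[[ 0.1146 -0.9568 -0.2673  0.599 ]
 [-0.9934 -0.1108 -0.0292  0.1917]
 [-0.0017  0.2688 -0.9632  0.2411]
 [ 0.      0.      0.      1.    ]]
```

View pics/e.png

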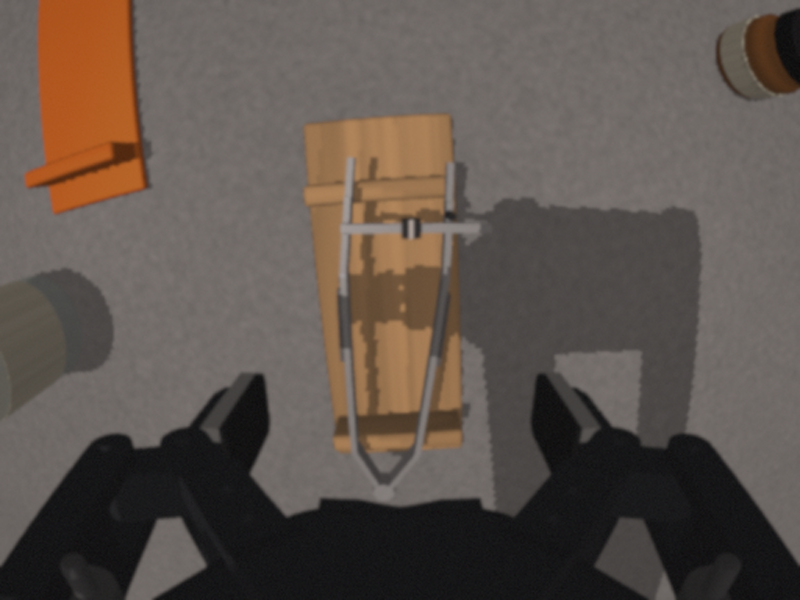

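The hinge is at (385,493), the tips at (351,160) and (451,165), the pads at (345,322) and (440,318), and the slider at (411,229). I'll refit, which also gives a first estimate of the slider.

```bash
python3 - <<'E'
from h import *
np.set_printoptions(precision=4,suppress=True)
p=imaging.camera("wrist")
obs=[((385,493),(-.095,0),0),((351,159),(.075,.011),0),((451,164),(.075,-.032),0)]
q,res,W=fitpose(p,obs,.042); print(q,res)
R=np.array([[np.cos(q[2]),-np.sin(q[2])],[np.sin(q[2]),np.cos(q[2])]])
for n,uv,z in [("slider",(411,229),.05),("fpad",(345,322),.042),("mpad",(440,318),.042),("pin",(450,216),.05),("pinbase",(450,220),.042)]:
    print(n,(fz(p,np.array(uv)/1.5625,z)[:2]-q[:2])@R)
print("tgt",q[:2]+R@[0,-.006], np.mean([status.get_obs()["eef_pos"]],0))
E
```

```text
[0.5298 0.1933 0.1234] [[-0.0011  0.0002]
 [-0.0007  0.    ]
 [ 0.0018 -0.0003]]
slider [ 0.046  -0.0143]
fpad [0.0033 0.0155]
mpad [ 0.0049 -0.0274]
pin [ 0.0514 -0.0304]
pinbase [ 0.049  -0.0313]
tgt [0.5306 0.1874] [0.531  0.1836 0.2711]
```

Emit:
{"name": "send_rows", "arguments": {
  "commands": [
    [[0,-0.13,0.3,0,0,-0.07],[0,0,0.6,0,0,0],[0,0,0.6,0,0,0],[0,0,0.6,0,0,0],[0,0,0.4,0,0,0],[0,0,0.3,0,0,0],[0,0,0,0,0,0],[0,0,0,0,0,0]]
  ]
}}

```text
time_s: 4.93
eef_pos: [0.53, 0.1876, 0.1855]
eef_rot: [0.0, 0.998, 0.061, -0.0]
wrist_force: [1.3, 0.6, -0.4]
opening: 1.005
grasp_force: 0.0
```

Emit:
{"name": "send_rows", "arguments": {
  "commands": [
    [[0,0,0,0,0,0],[0,0,0,0,0,0],[0,0,0,0,0,0],[0,0,0,0,0,0],[0,0,0,0,0,0],[0,0,0,0,0,0],[0,0,0,0,0,0],[0,0,0,0,0,0]]
  ],
  "jaw": 0.52
}}

```text
time_s: 5.6
eef_pos: [0.5306, 0.1876, 0.1869]
eef_rot: [-0.0, 0.998, 0.061, 0.001]
wrist_force: [-0.8, 0.4, 6.2]
opening: 0.523
grasp_force: 4.8
```

```bash
python3 - <<'E'
from h import *
np.set_printoptions(precision=4,suppress=True)
p=imaging.camera("wrist"); cv2.imwrite("pics/f.png",cv2.resize(p["image"],(800,600),interpolation=cv2.INTER_CUBIC))
o=status.get_obs(); print(o["time_s"],o["eef_pos"],o["opening"],o["grasp_force"],o["wrist_force"])
E
```

```text
5.65 [0.5306 0.1876 0.1868] 0.5189886259256646 4.768891066778451 [-0.8934 -0.344   6.9563]
```

View pics/f.png

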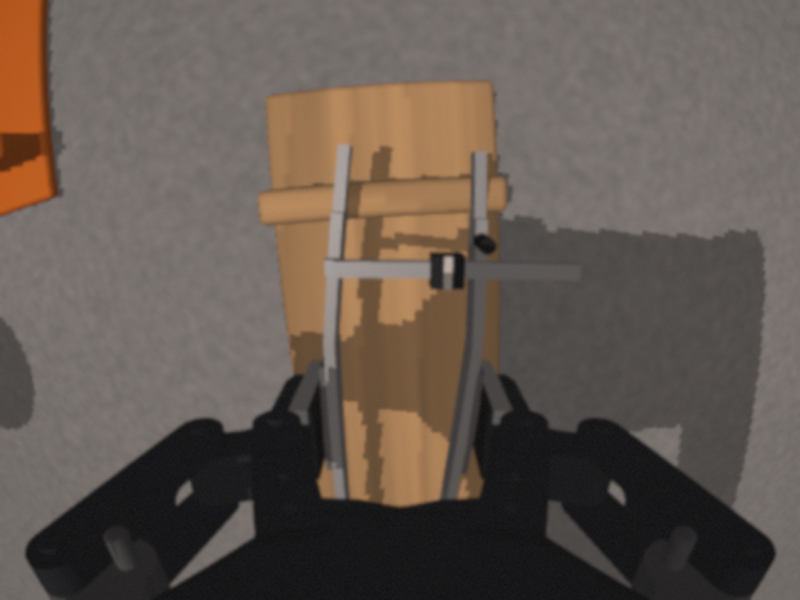

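Emit:
{"name": "send_rows", "arguments": {
  "commands": [
    [[0,0,0,0,0,0],[0,0,0,0,0,0],[0,0,0,0,0,0],[0,0,-0.1,0,0,0],[0,0,-0.2,0,0,0],[0,0,-0.3,0,0,0],[0,0,-0.3,0,0,0],[0,0,-0.1,0,0,0]]
  ],
  "jaw": 0.49
}}

```text
time_s: 6.32
eef_pos: [0.5306, 0.1876, 0.2177]
eef_rot: [-0.0, 0.998, 0.061, 0.001]
wrist_force: [1.8, -0.6, -0.4]
opening: 0.495
grasp_force: 6.4
```

Emit:
{"name": "send_rows", "arguments": {
  "commands": [
    [[0,0,-0.1,0,0,0],[0,0,-0.2,0,0,0],[0,0,-0.3,0,0,0],[0,0,-0.3,0,0,0],[0,0,-0.3,0,0,0],[0,0,-0.1,0,0,0],[0,0,0,0,0,0],[0,0,0,0,0,0]]
  ]
}}

```text
time_s: 6.98
eef_pos: [0.53, 0.1875, 0.255]
eef_rot: [-0.0, 0.998, 0.061, 0.0]
wrist_force: [-0.6, -0.2, -0.7]
opening: 0.494
grasp_force: 6.4
```

```bash
python3 - <<'E'
from h import *
np.set_printoptions(precision=4,suppress=True)
p=imaging.camera("wrist"); t=imaging.camera("top"); s=imaging.camera("scene")
o=status.get_obs(); print(o["time_s"],o["eef_pos"],o["opening"],o["grasp_force"],o["wrist_force"])
a=cv2.resize(p["image"][60:300,150:400],(500,480),interpolation=cv2.INTER_CUBIC)
b=cv2.resize(s["image"][130:230,280:380],(300,300),interpolation=cv2.INTER_CUBIC)
c=np.zeros((480,800,3),np.uint8); c[:,:500]=a; c[:300,500:]=b; cv2.imwrite("pics/g.png",c)
r=models.recognise(t,"window")+[]; print([(x["confidence"],x["centre"],ontoz(t,x["centre"],.03)) for x in r[:2]])
E
```

```text
7.1333 [0.5297 0.1875 0.2541] 0.49176078354028163 6.43266994622536 [ 0.3437  0.6245 -1.1282]
[(0.77, [338.9, 195.7], array([ 0.5679, -0.2098,  0.03  ]))]
```

View pics/g.png

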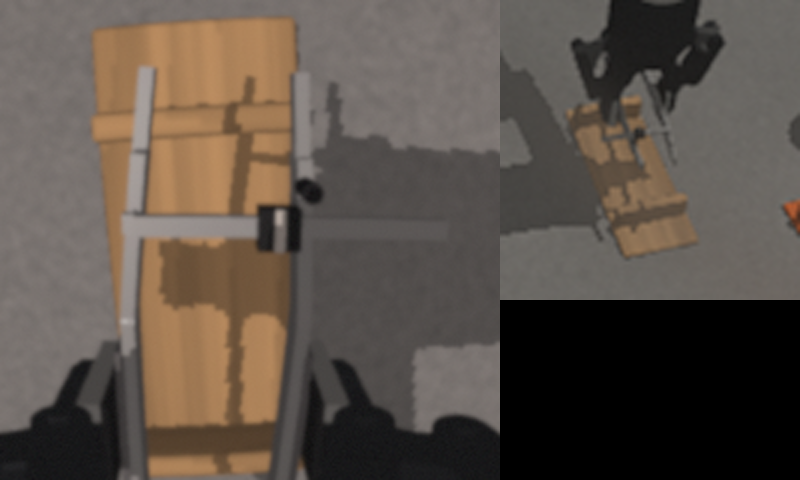

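The forceps are lifted and level. The bar shows at (210,225), the slider at (279,228), and the pin's top at (308,190), still outside the slider. Next I carry them to the plate.

Emit:
{"name": "send_rows", "arguments": {
  "commands": [
    [[0,0.2,0,0,0,0],[-0.1,0.4,0,0,0,0],[-0.2,0.6,0,0,0,0],[-0.2,0.8,0,0,0,0],[-0.2,0.9,0,0,0,0],[-0.2,0.9,0,0,0,0],[-0.2,0.9,0,0,0,0],[-0.2,0.9,0,0,0,0]]
  ]
}}

```text
time_s: 7.85
eef_pos: [0.5112, 0.0139, 0.2546]
eef_rot: [0.0, 0.998, 0.061, -0.0]
wrist_force: [0.5, 0.8, -1.1]
opening: 0.489
grasp_force: 6.4
```

Emit:
{"name": "send_rows", "arguments": {
  "commands": [
    [[-0.2,0.9,0,0,0,0],[-0.2,0.9,0,0,0,0],[-0.2,0.9,0,0,0,0],[-0.2,0.9,0,0,0,0],[-0.2,0.9,0,0,0,0],[-0.2,0.9,0,0,0,0],[-0.2,0.8,0,0,0,0],[-0.1,0.6,0,0,0,0]]
  ]
}}

```text
time_s: 8.52
eef_pos: [0.491, -0.1948, 0.2547]
eef_rot: [0.0, 0.998, 0.061, -0.0]
wrist_force: [0.8, -0.4, -1.4]
opening: 0.496
grasp_force: 6.4
```

Emit:
{"name": "send_rows", "arguments": {
  "commands": [
    [[-0.05,0.4,0,0,0,0],[0,0.3,0,0,0,0],[0,0.14,0.1,0,0,0],[0,0,0.2,0,0,0],[0,0,0.4,0,0,0],[0,0,0.3,0,0,0],[0,0,0.1,0,0,0],[0,0,0,0,0,0]]
  ]
}}

```text
time_s: 9.18
eef_pos: [0.4932, -0.2159, 0.2197]
eef_rot: [-0.001, 0.998, 0.062, -0.001]
wrist_force: [-0.9, -0.3, -0.5]
opening: 0.49
grasp_force: 6.4
```

```bash
python3 - <<'E'
from h import *
np.set_printoptions(precision=4,suppress=True)
p=imaging.camera("wrist"); t=imaging.camera("top")
o=status.get_obs(); print(o["time_s"],o["eef_pos"],o["eef_rot"],o["opening"],o["grasp_force"],o["wrist_force"])
a=cv2.resize(p["image"][60:300,150:400],(500,480),interpolation=cv2.INTER_CUBIC)
b=cv2.resize(t["image"][150:250,290:390],(300,300),interpolation=cv2.INTER_CUBIC)
c=np.zeros((480,800,3),np.uint8); c[:,:500]=a; c[:300,500:]=b; cv2.imwrite("pics/i.png",c)
d=p["depth"]
for (n,uv) in [("slider",(150+279/2,60+228/2)),("bar",(150+195/2,60+224/2)),("pin",(150+308/2,60+186/2)),("ftip",(150+147/2,60+75/2))]:
    u,v=map(int,map(round,uv)); print(n,d[v-2:v+3,u-2:u+3])
E
```

```text
9.2833 [ 0.4938 -0.2166  0.2213] [-0.0003  0.9981  0.0618 -0.0003] 0.4910612447229412 6.435149264289066 [-0.5047  0.3574 -0.32  ]
slider [[0.1079 0.1082 0.     0.1092 0.1085]
 [0.1074 0.1085 0.109  0.1088 0.1077]
 [0.109  0.1081 0.1085 0.109  0.108 ]
 [0.1083 0.1086 0.1079 0.1082 0.1079]
 [0.1081 0.1091 0.1089 0.1088 0.1085]]
bar [[0.1111 0.1104 0.1113 0.1114 0.1107]
 [0.1109 0.1119 0.1119 0.1111 0.1114]
 [0.1114 0.1113 0.112  0.113  0.1121]
 [0.1122 0.1118 0.112  0.1119 0.1124]
 [0.1106 0.1118 0.1114 0.1129 0.1119]]
pin [[0.1081 0.1071 0.1074 0.1065 0.1053]
 [0.1074 0.1067 0.1058 0.1049 0.1071]
 [0.1072 0.1057 0.1064 0.1059 0.1063]
 [0.1056 0.1055 0.1056 0.1066 0.1064]
 [0.1069 0.1059 0.1069 0.106  0.1055]]
ftip [[0.111  0.1117 0.1112 0.1108 0.1107]
 [0.1114 0.1109 0.1106 0.1115 0.1132]
 [0.1105 0.111  0.1113 0.111  0.1126]
 [0.1119 0.1116 0.1114 0.1112 0.1133]
 [0.1106 0.1115 0.1123 0.1111 0.1128]]
```

View pics/i.png

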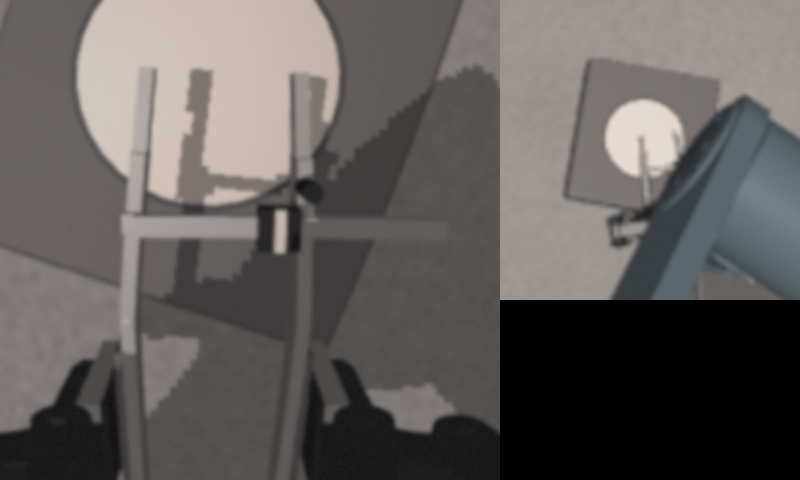

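```bash
cat >> h.py <<'E'
def pt(p,uv,r=1):   # fisheye + depth along axis
    u,v=uv; d=p["depth"][int(round(v))-r:int(round(v))+r+1,int(round(u))-r:int(round(u))+r+1]; d=np.median(d[d>0])
    ray=fray(p,uv); return p["pose"][:3,3]+ray*d/(ray@p["pose"][:3,2])
def crop(uv): return np.array([150+(uv[0]+.5)/2-.5,60+(uv[1]+.5)/2-.5])
E
python3 - <<'E'
from h import *
np.set_printoptions(precision=4,suppress=True)
p=imaging.camera("wrist")
P={n:pt(p,crop(uv)) for n,uv in dict(barL=(150,226),barR=(240,228),barRR=(420,230),slider=(281,230),pin=(310,188),ftip=(147,74),mtip=(300,80),fmid=(133,260),fblade=(128,310),mblade=(303,290),win=(208,90)).items()}
for n in P: print(n,P[n])
y=(P["barL"]-P["barRR"])[:2]; y/=np.linalg.norm(y); x=np.array([y[1],-y[0]]); print("yaw",np.arctan2(x[1],x[0]))
for n in P: d=(P[n]-P["barL"])[:2]; print(n,d@x,d@y)
E
```

```text
barL [ 0.5371 -0.199   0.0814]
barR [ 0.5388 -0.2159  0.0812]
barRR [ 0.5429 -0.2515  0.0804]
slider [ 0.54   -0.2232  0.0843]
pin [ 0.5485 -0.2273  0.0849]
ftip [ 0.5656 -0.1945  0.0739]
mtip [ 0.5682 -0.2243  0.0733]
fmid [ 0.5287 -0.1959  0.0764]
fblade [ 0.518  -0.1957  0.0766]
mblade [ 0.5264 -0.2309  0.0758]
win [ 0.5646 -0.2062  0.0306]
yaw 0.10954774250690126
barL 0.0 0.0
barR -0.00022204932772518462 -0.016963556194181433
barRR 3.8566825486435505e-19 -0.052804185409046106
slider 0.00019830846926204848 -0.0243756209192865
pin 0.008208634955894056 -0.02931952818990876
ftip 0.02875361321769283 0.001334843369562115
mtip 0.028101556932139993 -0.028520041020518118
fmid -0.008064613698544198 0.004062838486486674
fblade -0.0186781865744928 0.005352543652180321
mblade -0.014101452627856911 -0.03049562188503432
win 0.0265019837101153 -0.010148684635202463
```

Emit:
{"name": "send_rows", "arguments": {
  "commands": [
    [[0,0,0,0,0,0],[0,0,0,0,0,0],[0,0,0,0,0,0],[0,0,0,0,0,0],[0,0,0,0,0,0]]
  ],
  "jaw": 0.455
}}

```text
time_s: 9.75
eef_pos: [0.4938, -0.2173, 0.2219]
eef_rot: [0.0, 0.998, 0.061, 0.0]
wrist_force: [0.2, 1.5, -1.2]
opening: 0.459
grasp_force: 7.8
```

```bash
python3 - <<'E'
from h import *
np.set_printoptions(precision=4,suppress=True)
p=imaging.camera("wrist"); o=status.get_obs(); print(o["time_s"],o["eef_pos"],o["opening"],o["grasp_force"])
np.savez("k.npz",**{k:p[k] for k in("image","depth","mtx","pose")})
cv2.imwrite("pics/j.png",cv2.resize(p["image"][85:205,200:350],(750,600),interpolation=cv2.INTER_CUBIC))
d=p["depth"]; v,u=np.mgrid[40:260:4,100:420:4]
X=np.array([p["pose"][:3,3]+fray(p,(a,b))*d[b,a]/(fray(p,(a,b))@p["pose"][:3,2]) for a,b in zip(u.ravel(),v.ravel()) if d[b,a]>0])
m=abs(X[:,2]-.03)<.008; A=np.c_[X[m,:2],np.ones(m.sum())]; c=np.linalg.lstsq(A,X[m,2],rcond=None)[0]; print("plate",m.sum(),c)
m=abs(X[:,2])<.012; A=np.c_[X[m,:2],np.ones(m.sum())]; c=np.linalg.lstsq(A,X[m,2],rcond=None)[0]; print("table",m.sum(),c)
E
```

```text
9.8 [ 0.4938 -0.2172  0.2218] 0.45496544905577085 7.784999982104637
plate 2063 [0.0051 0.0026 0.0277]
table 1915 [0.0007 0.0013 0.0002]
```

View pics/j.png

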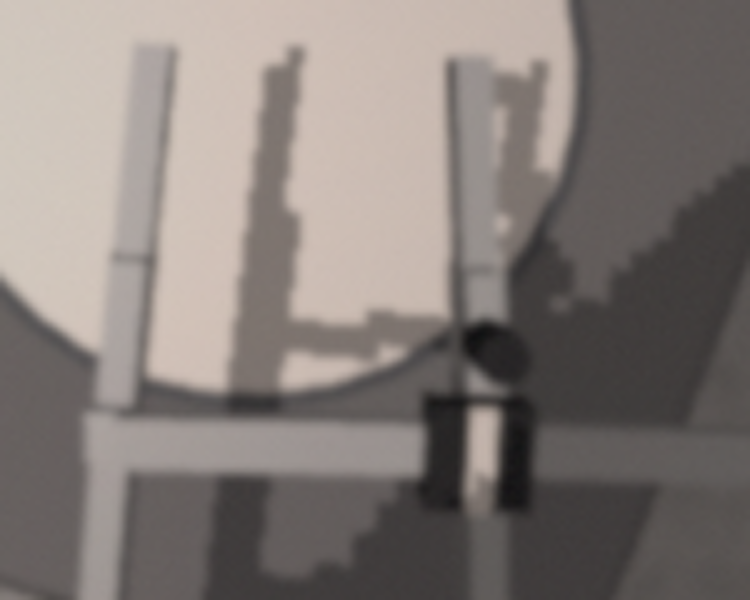

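```bash
python3 - <<'E'
from h import *
np.set_printoptions(precision=5,suppress=True)
p=dict(np.load("k.npz")); cr=lambda uv:np.array([200+(uv[0]+.5)/5-.5,85+(uv[1]+.5)/5-.5])
g=lambda uv,z:fz(p,cr(uv),z)
for n,uv in dict(pin=(506,357),sliL=(444,450),sliR=(518,450),sliM=(485,450),bar1=(200,446),bar2=(650,455)).items(): print(n,pt(p,cr(uv)))
a,b=g((130,444),.081),g((740,456),.081); y=(a-b)[:2]; y/=np.linalg.norm(y); x=np.array([y[1],-y[0]]); print("yaw",np.arctan2(x[1],x[0]))
s=[g(uv,.0843) for uv in [(485,415),(484,440),(483,470),(428,455),(530,455)]]; print([((q-a)[:2]@x,(q-a)[:2]@y) for q in s])
for z in(.0845,.0855): q=g((506,357),z); print("pin",(q-a)[:2]@x,(q-a)[:2]@y)
for n,uv in dict(t1=(154,60),t2=(142,160),t3=(133,235),r1=(122,290),r2=(115,370),r3=(105,520),m1=(472,80),m2=(480,200),m3=(490,560)).items(): print(n,pt(p,cr(uv),2))
# auto pin edges: dark blob
im=cv2.resize(p["image"][85:205,200:350],(750,600),interpolation=cv2.INTER_CUBIC).max(2); 
for r in (335,345,355,365,375): print(r,''.join('%4d'%k for k in im[r,440:560:8]))
E
```

```text
pin [ 0.54754 -0.22679  0.08504]
sliL [ 0.53993 -0.22339  0.08423]
sliR [ 0.54059 -0.22895  0.08396]
sliM [ 0.54039 -0.22638  0.0846 ]
bar1 [ 0.53735 -0.20536  0.0812 ]
bar2 [ 0.54101 -0.23989  0.08118]
yaw 0.10665085101354578
[(np.float64(0.0033223101470449957), np.float64(-0.026497674599891)), (np.float64(0.0014364032053038695), np.float64(-0.026509243375783535)), (np.float64(-0.0008438395402267897), np.float64(-0.026542000555698882)), (np.float64(0.00021489825740921478), np.float64(-0.02237758187391914)), (np.float64(0.0003744326711124186), np.float64(-0.030031455735369948))]
pin 0.007721532949061337 -0.02783616383710451
pin 0.00787016492995061 -0.027681476956073887
t1 [ 0.56607 -0.19809  0.07438]
t2 [ 0.55812 -0.19805  0.07428]
t3 [ 0.55214 -0.19799  0.07422]
r1 [ 0.54799 -0.19784  0.07688]
r2 [ 0.54163 -0.19792  0.07667]
r3 [ 0.52949 -0.19831  0.07693]
m1 [ 0.56765 -0.2229   0.07378]
m2 [ 0.55828 -0.22479  0.0739 ]
m3 [ 0.52981 -0.22956  0.07641]
335   80  70  73  42  20  19  24  31  36  45  56  64  64  65  66
345   55  66  73  39  23  26  38  40  39  40  44  56  64  65  66
355   85  84  78  58  34  34  41  40  40  39  40  49  61  65  64
365   99  92  81  84  82  54  42  41  38  39  41  49  61  65  65
375   99  88  75  96 127 112  69  44  41  40  44  57  64  64  65
```

Emit:
{"name": "send_rows", "arguments": {
  "commands": [
    [[0,0,0,0,0,0],[0,0,0,0,0,0],[0,0,0,0,0,0],[0,0,0,0,0,0],[0,0,0,0,0,0]]
  ],
  "jaw": 0.446
}}

```text
time_s: 10.22
eef_pos: [0.4938, -0.2172, 0.2217]
eef_rot: [-0.0, 0.998, 0.061, -0.0]
wrist_force: [-0.5, -0.5, -0.2]
opening: 0.445
grasp_force: 8.1
```

```bash
python3 - <<'E'
from h import *
p=imaging.camera("wrist"); o=status.get_obs(); print(o["time_s"],o["eef_pos"],o["opening"],o["grasp_force"])
I=[p["image"].astype(float)]+[imaging.camera("wrist")["image"].astype(float) for _ in range(3)]
p["image"]=np.mean(I,0).astype(np.uint8)
np.savez("k.npz",**{k:p[k] for k in("image","depth","mtx","pose")})
c=cv2.resize(p["image"][140:190,270:320],(600,600),interpolation=cv2.INTER_CUBIC)
cv2.imwrite("pics/k.png",cv2.convertScaleAbs(c,alpha=1.5,beta=0))
E
```

```text
10.2667 [ 0.49380019 -0.21720328  0.22168079] 0.44527807728784824 8.126063498075382
```

View pics/k.png

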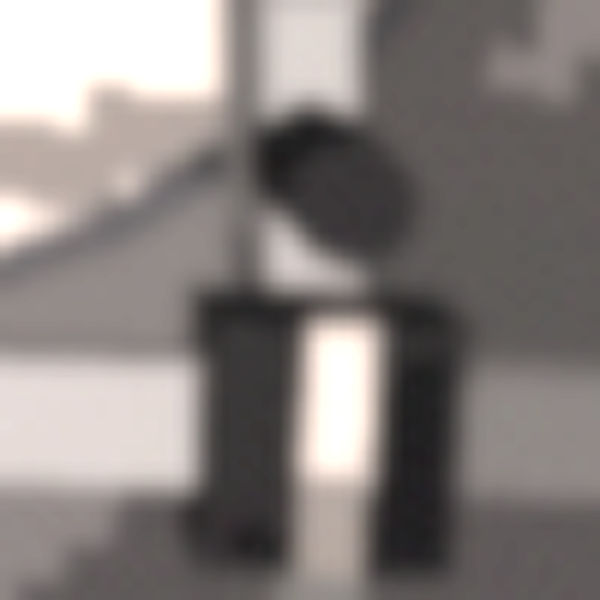

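The pin's top disc is at about (353,193) and the white line runs from (345,340) to (341,470). I'll project both.

```bash
python3 - <<'E'
from h import *
p=dict(np.load("k.npz")); cr=lambda uv:np.array([270+(uv[0]+.5)/12-.5,140+(uv[1]+.5)/12-.5])
g=lambda uv,z:fz(p,cr(uv),z)[:2]
for yaw in(.1067,.115,.1237):
    x=np.array([np.cos(yaw),np.sin(yaw)]); y=np.array([-x[1],x[0]])
    L=[g((345,335),.0843),g((343,400),.0843),g((341,465),.0843)]; e=(g((200,420),.0843)+g((455,420),.0843))/2
    print(yaw,[round((g((353,193),z)-q)@y*1e3,2) for z in(.0850,.0856) for q in L+[e]], np.arctan2(*(L[0]-L[2])[::-1]))
# bar yaw from image edges
im=p["image"][:,:,1].astype(float)
pts=[]
for u in list(range(222,280,3))+list(range(312,345,3)):
    col=im[160:188,u]; gr=np.diff(cv2.GaussianBlur(col[:,None],(1,5),1)[:,0]); i,j=gr.argmax(),gr.argmin(); pts.append((u,160.5+i,160.5+j))
print([tuple(np.round(a,1)) for a in pts])
E
```

```text
0.1067 [np.float64(0.05), np.float64(0.09), np.float64(0.12), np.float64(-0.35), np.float64(0.14), np.float64(0.18), np.float64(0.21), np.float64(-0.26)] 0.1241613064167072
0.115 [np.float64(0.02), np.float64(0.03), np.float64(0.05), np.float64(-0.41), np.float64(0.1), np.float64(0.12), np.float64(0.14), np.float64(-0.32)] 0.1241613064167072
0.1237 [np.float64(-0.02), np.float64(-0.02), np.float64(-0.02), np.float64(-0.47), np.float64(0.06), np.float64(0.06), np.float64(0.07), np.float64(-0.38)] 0.1241613064167072
[(np.float64(222.0), np.float64(167.5), np.float64(164.5)), (np.float64(225.0), np.float64(168.5), np.float64(165.5)), (np.float64(228.0), np.float64(168.5), np.float64(178.5)), (np.float64(231.0), np.float64(168.5), np.float64(161.5)), (np.float64(234.0), np.float64(168.5), np.float64(161.5)), (np.float64(237.0), np.float64(168.5), np.float64(161.5)), (np.float64(240.0), np.float64(168.5), np.float64(162.5)), (np.float64(243.0), np.float64(168.5), np.float64(162.5)), (np.float64(246.0), np.float64(168.5), np.float64(179.5)), (np.float64(249.0), np.float64(168.5), np.float6
[... 549 characters left out ...]
at64(279.0), np.float64(169.5), np.float64(180.5)), (np.float64(312.0), np.float64(170.5), np.float64(180.5)), (np.float64(315.0), np.float64(170.5), np.float64(181.5)), (np.float64(318.0), np.float64(170.5), np.float64(181.5)), (np.float64(321.0), np.float64(170.5), np.float64(181.5)), (np.float64(324.0), np.float64(170.5), np.float64(181.5)), (np.float64(327.0), np.float64(170.5), np.float64(181.5)), (np.float64(330.0), np.float64(170.5), np.float64(181.5)), (np.float64(333.0), np.float64(170.5), np.float64(181.5)), (np.float64(336.0), np.float64(170.5), np.float64(181.5)), (np.float64(339.0), np.float64(164.5), np.float64(181.5)), (np.float64(342.0), np.float64(172.5), np.float64(182.5))]
```

The pin is aligned with the line to about 0.1 mm. Now I hold.

Emit:
{"name": "send_rows", "arguments": {
  "commands": [
    [[0,0,0,0,0,0],[0,0,0,0,0,0],[0,0,0,0,0,0],[0,0,0,0,0,0],[0,0,0,0,0,0],[0,0,0,0,0,0],[0,0,0,0,0,0],[0,0,0,0,0,0]]
  ]
}}

```text
time_s: 11.08
eef_pos: [0.4938, -0.2172, 0.2217]
eef_rot: [-0.0, 0.998, 0.061, -0.0]
wrist_force: [0.2, -0.2, -1.4]
opening: 0.45
grasp_force: 8.1
```

Emit:
{"name": "send_rows", "arguments": {
  "commands": [
    [[0,0,0,0,0,0],[0,0,0,0,0,0],[0,0,0,0,0,0],[0,0,0,0,0,0],[0,0,0,0,0,0],[0,0,0,0,0,0],[0,0,0,0,0,0],[0,0,0,0,0,0]]
  ]
}}

```text
time_s: 11.75
eef_pos: [0.4938, -0.2172, 0.2217]
eef_rot: [-0.0, 0.998, 0.061, -0.0]
wrist_force: [0.4, -0.5, -0.6]
opening: 0.449
grasp_force: 8.1
```

Emit:
{"name": "send_rows", "arguments": {
  "commands": [
    [[0,0,0,0,0,0],[0,0,0,0,0,0],[0,0,0,0,0,0],[0,0,0,0,0,0],[0,0,0,0,0,0],[0,0,0,0,0,0],[0,0,0,0,0,0],[0,0,0,0,0,0]]
  ]
}}

```text
time_s: 12.42
eef_pos: [0.4938, -0.2172, 0.2217]
eef_rot: [0.0, 0.998, 0.061, -0.0]
wrist_force: [-0.3, -0.0, -0.8]
opening: 0.451
grasp_force: 8.1
```

Emit:
{"name": "send_rows", "arguments": {
  "commands": [
    [[0,0,0,0,0,0],[0,0,0,0,0,0],[0,0,0,0,0,0],[0,0,0,0,0,0],[0,0,0,0,0,0],[0,0,0,0,0,0],[0,0,0,0,0,0],[0,0,0,0,0,0]]
  ]
}}

```text
time_s: 13.08
eef_pos: [0.4938, -0.2172, 0.2217]
eef_rot: [0.0, 0.998, 0.061, -0.0]
wrist_force: [-1.0, -0.4, -0.2]
opening: 0.449
grasp_force: 8.1
```

Emit:
{"name": "send_rows", "arguments": {
  "commands": [
    [[0,0,0,0,0,0],[0,0,0,0,0,0],[0,0,0,0,0,0],[0,0,0,0,0,0],[0,0,0,0,0,0],[0,0,0,0,0,0],[0,0,0,0,0,0],[0,0,0,0,0,0]]
  ]
}}

```text
time_s: 13.75
eef_pos: [0.4938, -0.2172, 0.2217]
eef_rot: [0.0, 0.998, 0.061, 0.0]
wrist_force: [-0.5, 1.0, -0.2]
opening: 0.45
grasp_force: 8.1
```

Emit:
{"name": "send_rows", "arguments": {
  "commands": [
    [[0,0,0,0,0,0],[0,0,0,0,0,0],[0,0,0,0,0,0],[0,0,0,0,0,0],[0,0,0,0,0,0],[0,0,0,0,0,0],[0,0,0,0,0,0],[0,0,0,0,0,0]]
  ]
}}

```text
time_s: 14.42
eef_pos: [0.4938, -0.2172, 0.2217]
eef_rot: [0.0, 0.998, 0.061, 0.0]
wrist_force: [-0.7, 0.6, -1.0]
opening: 0.449
grasp_force: 8.1
```

```bash
python3 - <<'E'
from h import *
p=imaging.camera("wrist"); o=status.get_obs(); print(o["time_s"],o["eef_pos"],o["opening"],o["grasp_force"])
k=np.load("k.npz")["image"]
a=k[100:190,215:330].astype(np.float32).mean(2); b=p["image"][100:190,215:330].astype(np.float32).mean(2)
print(cv2.phaseCorrelate(a,b), abs(a-b).mean())
a=k[150:168,285:306].astype(np.float32).mean(2); b=p["image"][150:168,285:306].astype(np.float32).mean(2); print(cv2.phaseCorrelate(a,b))
E
```

```text
14.4667 [ 0.49379817 -0.21717951  0.22168455] 0.44599655074725686 8.12597427790024
((0.01986768647153525, -0.0012243957116666593), 1.0000257364025822) 0.5981643
((0.10565993985934341, -0.13804126010778717), 0.9538903887625094)
```

Nothing has shifted over more than 4 s of holding, so I'm handing in.

```bash
python3 -c "
from bench import ctrl; print(ctrl.hand_in())"
```

```text
the job is handed in; nothing more can be done
None
```

The job is handed in: the forceps are held level about 4 cm above the window, with the pin within about 0.1 mm of the slider line by my camera measurement; that gap held steady for over 4 s, and the forceps are still gripped.

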